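# Hang the dipped candles on the bent drip bar

### The job

Take the hanger with the three red candles off the rack, thread the hole of its wooden block onto the free end of the bent drip bar and slide it round the bend and along the second leg until the block rests against the stop collar, then let go so that it hangs there upright and still. Ease it along by feel and never force it where it binds: the bar was bent by hand and its second leg does not run true. Leave the bare hanger and the pot where they are.

Things in the scene. Friction and masses are not known exactly. Their poses are not given: they have to be found in the camera images.
- hanger: Candle hanger, 0.13-0.22 kg: brown wood block (30 mm along its bore, 34 wide, 46 tall) with a straight 16 mm bore, pale cross-bar below (140 mm along y), three red candles under it. Origin: bore centre. x along the bore (either end may lead), z up. From the origin: block top +16, block foot -30, cross-bar underside -40, wick tips -128 mm. Pinch the block by its two sides (34 mm apart along y).
- bare_hanger: A second hanger with the same block and cross-bar but thin bare bamboo skewers instead of candles (they reach 100 mm below its origin). Origin and axes as for the hanger. A bystander: it stays on the rack.
- rack: Fixed wooden rack, 280 mm along its y, 156 mm along its x, 115 mm high: two level boards with a 112 mm slot between. The hangers rest on it by the ends of their cross-bars, 140 mm apart along y, bores along the slot, candles down in it; either may be in either place. Origin: on the bench under its centre.
- bar: Drip bar: rigid steel bar 12 mm thick, 200 mm above the bench, carried only by a post at its far end. Origin: rounded tip of the free end, on the centre line. The loading leg runs 65 mm straight and level along +x to bend_start; then the bar bends level towards -y through 50 degrees to bend_end; then comes the second leg, to the stop collar and the post. z up. A 22 mm high tray lies below.
- bend_start (a point): Point on the bar's centre line where the loading leg ends and the bend (centre-line radius 70 mm) begins; axes as bar. The hanger's bore has 2 mm of play all round on the straight, about 1.2 mm either way in the bend.
- bend_end (a point): Where the bend ends, on the centre line; axes as bar. The straight second leg leaves here, bent by hand: at 40 to 60 degrees from +x towards -y and rising or falling up to 5 degrees, different each time and not measured. The near face of its dark stop collar (30 mm across) is 145 mm along it: a seated hanger's origin is 130 mm from here. Post at 204 mm, clamp top 24 mm over the bar.
- pot: Open aluminium pot, 110 mm across and 70 mm high, on the bench beyond the work. Origin: centre of its underside. A bystander.

How it is judged (in metres and radians):
On the way, in this order (a step that is already met when the one before it is completed fails the run):
1. the hanger's block is threaded on the loading leg of the drip bar (x of hanger in the frame of bar between 0.025 and 0.07 m and y of hanger in the frame of bar between -0.006 and 0.006 m and z of hanger in the frame of bar between -0.006 and 0.006 m and angle between the x axis of hanger and the x axis of bar, either way round below 0.25 rad), for 0.1 s.
2. the block has been slid round the bend onto the second leg (y of hanger in the frame of bar below -0.045 m and distance between hanger and bend_end above 0.02 m and z of hanger in the frame of bar between -0.016 and 0.016 m), for 0.1 s.
At the end, for the whole second after the job is handed in: The hanger hangs on the second leg of the bar with its block against the stop collar (within 4 mm), upright within about 8 degrees, at rest and let go; the bare hanger and the pot are where they were (distance between hanger and bend_end between 0.126 and 0.136 m and z of hanger in the frame of bar between -0.016 and 0.016 m and angle between hanger's own z axis and vertical below 0.15 rad and linear speed of hanger below 0.04 m/s and angular speed of hanger below 0.5 rad/s); the robot touches nothing.
It fails at once if the block is forced along the bar: over 15 N between hanger and bar before the collar is reached (contact force between hanger and bar above 15 N and not (distance between hanger and bend_end above 0.127 m and y of hanger in the frame of bar below -0.07 m)).
It fails at once if the block is rammed against the stop collar: over 25 N (contact force between hanger and bar above 25 N).
It fails at once if the bare hanger is disturbed (moved over 20 mm) (distance of bare_hanger from where it was at the start of the episode above 0.02 m).
It fails at once if the pot is disturbed (moved over 20 mm) (distance of pot from where it was at the start of the episode above 0.02 m).
It also fails if it takes over 72 s, if anything falls off the work surface, if the arm or the gripper's body presses on something with over 40 N, if the wrist force passes 120 N, or if a joint passes its speed limit or range.

### The arm

A 6-joint arm with a two-finger parallel gripper is mounted at the origin on the work surface. World frame = base frame: x ahead of the robot, y to its left, z up, the work surface at z = 0. Lengths are in mm, angles in rad, forces in N, time in s.
With the tool pointing down it reaches from about 425 to 1125 mm from the base axis. Payload 14.9 kg.
Tool frame: the origin (TCP) lies midway between the tips of the shut fingers; the grasp point (between the pads) lies 19 mm behind it; z points along the fingers, y is the line along which they close (so a half turn about z gives the same grasp; the last joint's range is limited). The gripper opens to 91 mm and grips with 3 to 60 N. Pads are 32 mm wide; open, the fingers measure 118 mm over their backs; the gripper's body (76 mm by 178 mm) begins 60 mm behind the grasp point.
Start: joints at [-1.328, 0.379, 1.734, -0, 1.028, -0.033], TCP at [190.617, -673.56, 213.932] pointing down, gripper open.
Joint ranges: [-2.77, 2.77], [-0.74, 2.19], [0, 2.66], [-1.06, 4.2], [0.31, 2.87], [-3.08, 3.08]. Speed limits (rad/s): [1.89, 1.89, 2.39, 3.14, 3.14, 3.14].

### API

Orientations are given as a unit quaternion [w, x, y, z].
In Python, from cell import sensors, imaging, r gives the robot as it stands. The module is installed in compiled form; this text tells all that it offers.
- The arm moves only by the tool carry_out, never from a script. Its argument "rows" is a list of rows, each a list of 2 entries, a list of its own where there are three numbers: the shift along the tool's x, y, z in cm, then the turn, a rotation vector about the tool's x, y, z in rad. A call has 1 to 20 rows; each row shifts and turns the commanded pose from where the row before left it, along the tool's axes as they then stand; what a row does not reach is not made up. A row lasts 1/10 s, in which the tool goes at most 50 mm and 8.59 degrees, less where a joint would pass 70% of its speed; a pose out of reach is approached as far as the arm can. A call is refused whole if a number of a shift passes 5 or a number of a turn 0.15, either way. A call with a gripper value outside its range is refused whole. "grip" is the closure, from -1 (fully open) to 1 (shut), so that 0 is half open, set as the call begins (left out, the last holds). The fingers move at their own pace and stop on an object; "force" is the grip in N (left out, the last holds). Time passes only in rows, so rows that do not move let the fingers close. It gives the time, the measured TCP pose, the force, the opening and the grip force at its end, in the units of the state.
- sensors.get_state(): the state, without advancing time (a new reading comes with each control period).
- imaging.camera(name): name is "scene" or "top"; returns a dict with "color" (420x560x3 uint8, blue, green, red), "fx", "fy", "cx", "cy" (pixels), "R" (3x3) and "t" (3): a world point X has camera coordinates R X + t. Camera axes: x right, y down, z forward; pixel columns grow to the right and rows downward; lengths in mm; the calibration is good to about 2 mm. A picture is of the moment at which its call begins. There is no depth.
- r.sign_off(): hands the job in; it is judged then, once.
The state is a dict: "t": time; "joint_positions": joint angles; "dq": joint speeds; "joint_efforts": joint torques, N m; "eef_pos": TCP position; "tcp_rot": TCP orientation; "wrist_force": force on the tool from outside, world axes, zero at the start; "ft_torque": the same for the moment, N m; "grip_width": finger opening in mm; "finger_force": force on a finger pad.
Only numpy, scipy, OpenCV 4.12 (cv2) and the standard library are available. Lean on these libraries where they do the work, as an engineer would, in place of code of your own. Each camera call takes 0.05 s, during which the arm holds its last target. There are 200 camera calls.

## Working session

There is one attempt and no reset: what is moved stays moved. The work goes in short steps, Python scripts to look and compute and a tool call to move; the robot and the scene stay as the last step left them, time stands still between calls to the robot, and variables do not carry over. Pictures are saved under pics/ and viewed, at most 10 in all, crops included, and the job is handed in when it is done.

Besides the shell and the picture viewer there is one more tool, called after "Call:" as a command line: name --argument value ..., lists and objects as JSON in quotes. carry_out: Moves the arm, as the interface text tells. Its arguments: {"type":"object","properties":{"rows":{"type":"array"},"grip":{"type":"number"},"force":{"type":"number"}},"required":["rows"]}

```bash
mkdir -p pics
python3 - <<'E'
from cell import sensors, imaging, r
import cv2
print(sensors.get_state())
for n in("scene","top"):
    c=imaging.camera(n); cv2.imwrite(f"pics/{n}0.png",c["color"])
    print(n,c["fx"],c["fy"],c["cx"],c["cy"],c["R"],c["t"])
E
```

```text
{'t': 0.0, 'joint_positions': array([-1.32830184e+00,  3.79399535e-01,  1.73478311e+00,  1.13852580e-05,
        1.02849903e+00, -3.32860223e-02]), 'dq': array([-7.50838633e-04,  1.63909054e-03, -2.80327252e-05, -3.51475528e-05,
       -5.40929531e-04,  2.37810800e-04]), 'joint_efforts': array([-2.05087752e-03, -7.63718176e+01, -4.34380853e+01,  6.49382081e-02,
        4.24607203e-02, -1.31724978e-04]), 'eef_pos': array([ 190.51942481, -673.16054381,  213.29341164]), 'tcp_rot': array([-5.42044373e-04,  9.90508450e-01,  1.37450767e-01, -5.20067790e-05]), 'wrist_force': array([-0.42554326, -0.09821025, -1.52899505]), 'ft_torque': array([-0.0141378 , -0.03117859,  0.03994945]), 'finger_force': 0.0, 'grip_width': 90.93334962178277}
scene 484.7552520688178 484.7552520688178 284.1952634511231 204.60057214802296 [[-0.47917289  0.87768562 -0.00782881]
 [ 0.48612861  0.25795455 -0.83494816]
 [-0.73080252 -0.40389033 -0.55027292]] [ 340.08867317 -159.59820548 1387.56954214]
top 480.3176094996917 480.3176094996917 272.77022079768386 213.45536327249079 [[-0.00260576 -0.99999566 -0.00137609]
 [-0.99864938  0.00267366 -0.05188713]
 [ 0.05189059  0.00123902 -0.99865201]] [ -78.53839456  588.50409867 1064.85084542]
```

View pics/scene0.png

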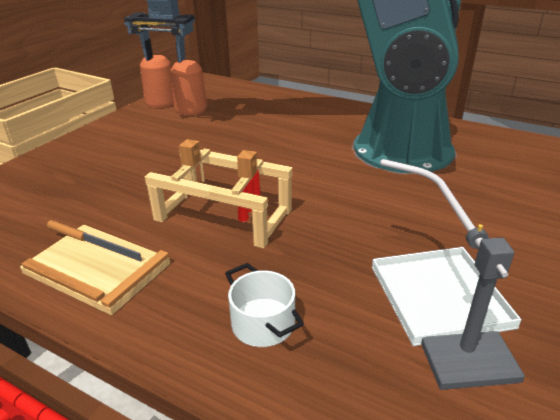

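View pics/top0.png

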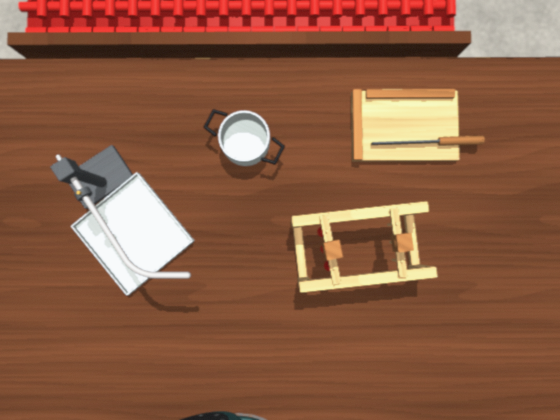

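```bash
cat > h.py <<'E'
import numpy as np, cv2
from cell import sensors, imaging, r
def ray(c,p):
    d=np.array([(p[0]-c["cx"])/c["fx"],(p[1]-c["cy"])/c["fy"],1.]); R=np.array(c["R"]);t=np.array(c["t"])
    return -R.T@t, R.T@d
def plane(c,p,z):
    o,d=ray(c,p); return o+d*(z-o[2])/d[2]
def proj(c,X):
    q=np.array(c["R"])@np.array(X)+np.array(c["t"]); return np.array([c["fx"]*q[0]/q[2]+c["cx"],c["fy"]*q[1]/q[2]+c["cy"]])
def tri(c1,p1,c2,p2):
    o1,d1=ray(c1,p1);o2,d2=ray(c2,p2)
    s=np.linalg.lstsq(np.c_[d1,-d2],o2-o1,rcond=None)[0]; a=o1+s[0]*d1;b=o2+s[1]*d2
    return (a+b)/2,np.linalg.norm(a-b)
def crop(c,x0,y0,x1,y1,f,name): cv2.imwrite(name,cv2.resize(c["color"][y0:y1,x0:x1],None,fx=f,fy=f,interpolation=cv2.INTER_CUBIC))
E
python3 - <<'E'
from h import *
T=imaging.camera("top");S=imaging.camera("scene")
hsv=cv2.cvtColor(T["color"],cv2.COLOR_BGR2HSV)
for p in [(333,249),(404,242),(330,230),(188,275),(160,274),(115,235),(320,290)]: print(p,hsv[p[1],p[0]],[plane(T,p,z).round() for z in (171,200)])
a=T["color"][180:320,280:450]; b=T["color"][140:310,50:210]
can=np.zeros((600,800,3),np.uint8)
A=cv2.resize(a,None,fx=2.3,fy=2.3,interpolation=3);B=cv2.resize(b,None,fx=2.5,fy=2.5,interpolation=3)
can[:A.shape[0],:A.shape[1]]=A; can[:B.shape[0],400:]=B[:,:400]
s=S["color"][140:290,370:530]
s2=cv2.resize(s,(0,0),fx=1.6,fy=1.15*1.0) if 0 else None
cv2.imwrite("pics/c1.png",can); crop(S,370,140,530,290,4,"pics/c2.png")
E
```

```text
(333, 249) [ 14 146 229] [array([ 512., -196.,  171.]), array([ 512., -192.,  200.])]
(404, 242) [ 14 148 227] [array([ 525., -332.,  171.]), array([ 525., -324.,  200.])]
(330, 230) [ 18 112 216] [array([ 548., -190.,  171.]), array([ 548., -187.,  200.])]
(188, 275) [ 20   3 224] [array([463.,  82., 171.]), array([465.,  77., 200.])]
(160, 274) [ 20   3 243] [array([465., 136., 171.]), array([467., 129., 200.])]
(115, 235) [ 85   7 231] [array([540., 223., 171.]), array([539., 213., 200.])]
(320, 290) [ 22 101 164] [array([ 434., -170.,  171.]), array([ 437., -167.,  200.])]
```

View pics/c1.png

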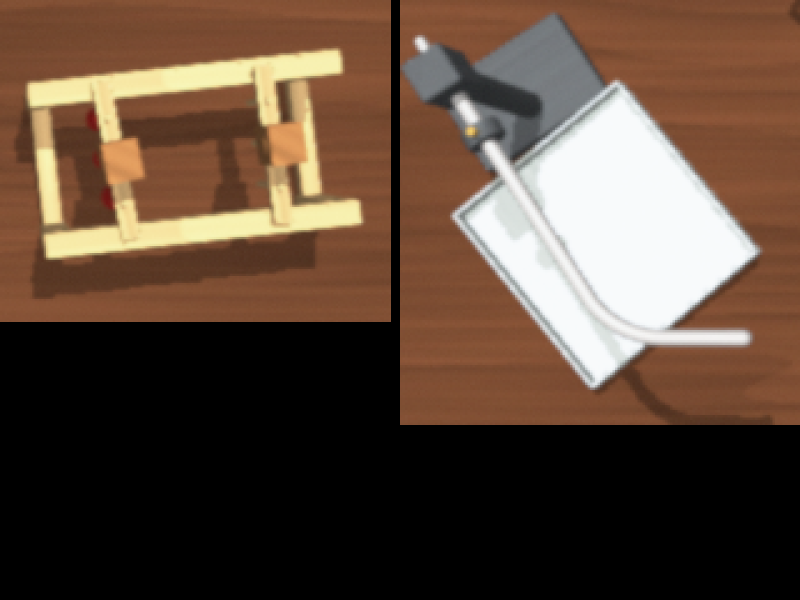

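View pics/c2.png

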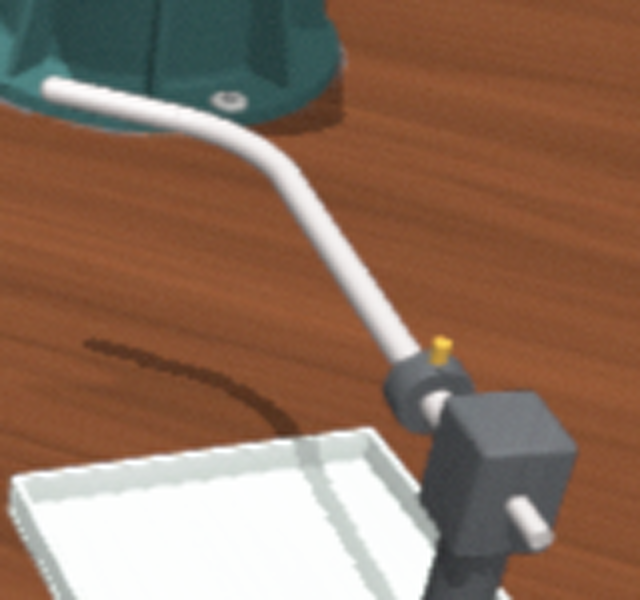

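```bash
cat > m.py <<'E'
from h import *
T=imaging.camera("top");S=imaging.camera("scene")
# block tops
hsv=cv2.cvtColor(T["color"],cv2.COLOR_BGR2HSV)
m=((hsv[...,0]>=10)&(hsv[...,0]<=16)&(hsv[...,1]>130)&(hsv[...,2]>200)).astype(np.uint8)
m[:200]=0;m[300:]=0;m[:,:300]=0;m[:,440:]=0
n,l,st,ce=cv2.connectedComponentsWithStats(m)
for i in range(1,n):
    if st[i,4]>60:
        c,wh,an=cv2.minAreaRect(np.argwhere(l==i)[:,::-1].astype(np.float32))
        print("block",st[i,4],c,wh,an,plane(T,c,171).round(1))
# cross bar ends
e=[plane(T,(x/2.3+280,y/2.3+180),122) for x,y in((104,82),(129,237))]
d=e[0]-e[1];print("crossbar",e,np.degrees(np.arctan2(d[1],d[0])))
# rack rails yaw
for q in(((30,95),(340,63)),((46,246),(360,212))):
    a,b=[plane(T,(x/2.3+280,y/2.3+180),115) for x,y in q];d=a-b;print("rail yaw",np.degrees(np.arctan2(d[1],d[0])))
def cl(c,p0,p1,w=7,n=12):
    """sub-pixel centreline: brightness/low saturation weighted centroid across segment"""
    p0=np.array(p0,float);p1=np.array(p1,float);u=(p1-p0)/np.linalg.norm(p1-p0);nn=np.array([-u[1],u[0]])
    s=np.arange(-w,w+.01,.25);out=[]
    g=c["color"].astype(np.float32); g=g[...,0]   # blue: wood dark, bar light
    for f in np.linspace(0,1,n):
        q=p0+f*(p1-p0)+s[:,None]*nn
        v=cv2.remap(g,q[:,0].astype(np.float32).reshape(1,-1),q[:,1].astype(np.float32).reshape(1,-1),1)[0]
        k=v>(v.max()+v.min())/2
        j=np.where(k)[0]; out.append(p0+f*(p1-p0)+nn*s[j].mean()); 
    vx,vy,x,y=cv2.fitLine(np.array(out,np.float32),cv2.DIST_HUBER,0,.01,.01).ravel()
    r_=np.array(out)-[x,y]; print("resid",np.abs(r_@[-vy,vx]).max().round(2))
    return np.array([x,y]),np.array([vx,vy])
def pl(c,P,D):
    o,d1=ray(c,P-10*D);_,d2=ray(c,P+10*D);n=np.cross(d1,d2);n/=np.linalg.norm(n);return n,n@o
def line3(a,b):
    d=np.cross(a[0],b[0]);d/=np.linalg.norm(d)
    p=np.linalg.lstsq(np.array([a[0],b[0]]),np.array([a[1],b[1]]),rcond=None)[0];return p,d
cr=lambda x,y:(x/4+370,y/4+140)
ct=lambda x,y:((x-400)/2.5+50,y/2.5+140)
s1=cl(S,cr(60,90),cr(150,110),5);s2=cl(S,cr(305,205),cr(390,335),5)
t1=cl(T,ct(690,338),ct(740,338),6)
t2=cl(T,ct(505,165),ct(565,265),5)
for nm,a,b in(("leg1",t1,s1),("leg2",t2,s2)):
    p,d=line3(pl(T,*a),pl(S,*b)); d=d*np.sign(d[1])
    print(nm,p.round(1),d.round(4),"yaw",np.degrees(np.arctan2(d[1],d[0])).round(2),"el",np.degrees(np.arcsin(d[2])).round(2), "z at y=100,200,300:",[(p+d*(y-p[1])/d[1]).round(1) for y in(80,150,200,300)])
a,b=plane(T,t1[0],200),plane(T,t1[0]+20*t1[1],200);d=a-b;print("leg1 top@200",a,np.degrees(np.arctan2(d[1],d[0])))
a,b=plane(S,s1[0],200),plane(S,s1[0]+20*s1[1],200);d=a-b;print("leg1 scene@200",a,np.degrees(np.arctan2(d[1],d[0])))
print("tip",plane(T,ct(751,338),200),plane(S,cr(42,87),200))
print("collar", tri(T,ct(483,133),S,cr(428,390)))
E
python3 m.py
```

```text
block 240 (404.63995361328125, 241.98001098632812) (17.677669525146484, 14.000716209411621) 81.8698959350586 [ 524.8 -333.   171. ]
block 255 (332.923095703125, 249.6154022216797) (18.04268455505371, 14.904827117919922) 78.69007110595703 [ 510.5 -195.4  171. ]
crossbar [array([ 578.00692377, -186.43341624,  122.        ]), array([ 442.3058962 , -207.16218087,  122.        ])] 8.684977841111564
rail yaw 95.74338672520362
rail yaw 95.99681154610421
resid 0.1
resid 0.18
resid 0.0
resid 1.51
leg1 [465.8   1.1 202.4] [ 0.0018  1.     -0.0094] yaw 89.9 el -0.54 z at y=100,200,300: [array([465.9,  80. , 201.6]), array([466., 150., 201.]), array([466.1, 200. , 200.5]), array([466.3, 300. , 199.6])]
leg2 [ 60.5 -89.1 204.3] [ 0.837   0.5471 -0.0093] yaw 33.17 el -0.54 z at y=100,200,300: [array([319.2,  80. , 201.5]), array([426.3, 150. , 200.3]), array([502.8, 200. , 199.4]), array([655.8, 300. , 197.7])]
leg1 top@200 [465.84504145  99.5016045  200.        ] 89.8564142768131
leg1 scene@200 [463.36873194 102.2729944  200.        ] -91.08070629076713
tip [464.62628206  72.48650741 200.        ] [467.55270534  74.57075449 200.        ]
collar (array([617.87415876, 276.00412996, 195.5144818 ]), np.float64(0.8082788774460259))
```

Call:
carry_out --rows '[[[0,0,0],[0,0,-0.1417]],[[0,0,0],[0,0,-0.1417]],[[0,0,0],[0,0,-0.1417]],[[0,0,0],[0,0,-0.1417]],[[0,0,0],[0,0,-0.1417]],[[0,0,0],[0,0,-0.1417]],[[0,0,0],[0,0,-0.1417]],[[0,0,0],[0,0,-0.1417]],[[0,0,0],[0,0,-0.1417]],[[0,0,0],[0,0,-0.1417]]]' --grip -0.2

```text
t: 1.3
eef_pos: [190.6, -673.5, 213.8]
tcp_rot: [-0.0, 0.661, 0.751, 0.0]
wrist_force: [0.3, -0.0, -0.5]
grip_width: 54.9
finger_force: 0.0
```

Call:
carry_out --rows '[[[2.72,2.35,0],[0,0,0]],[[2.72,2.35,0],[0,0,0]],[[2.72,2.35,0],[0,0,0]],[[2.72,2.35,0],[0,0,0]],[[2.72,2.35,0],[0,0,0]],[[2.72,2.35,0],[0,0,0]],[[2.72,2.35,0],[0,0,0]],[[2.72,2.35,0],[0,0,0]],[[2.72,2.35,0],[0,0,0]],[[2.72,2.35,0],[0,0,0]],[[2.72,2.35,0],[0,0,0]],[[2.72,2.35,0],[0,0,0]],[[2.72,2.35,0],[0,0,0]],[[2.72,2.35,0],[0,0,0]],[[2.72,2.35,0],[0,0,0]],[[2.72,2.35,0],[0,0,0]],[[0,0,0],[0,0,0]],[[0,0,0],[0,0,0]]]'

```text
t: 3.1
eef_pos: [511.0, -195.4, 213.9]
tcp_rot: [-0.0, 0.662, 0.749, -0.0]
wrist_force: [-0.1, -0.5, 0.0]
grip_width: 54.4
finger_force: 0.0
```

```bash
cat >> h.py <<'E'
from scipy.spatial.transform import Rotation as Ro
def pose():
    s=sensors.get_state(); R=Ro.from_quat(s["tcp_rot"],scalar_first=True).as_matrix()
    return s,np.array(s["eef_pos"]),R
def go(tgt,psi=None):
    s,p,R=pose(); ps=np.degrees(np.arctan2(R[1,0],R[0,0]))
    print("t",s["t"].__round__(2),"tcp",p.round(1),"psi",ps.round(2),"tilt z",R[:,2].round(4),"F",np.round(s["wrist_force"],2),"M",np.round(s["ft_torque"],3),"w",round(s["grip_width"],1),"ff",round(s["finger_force"],1))
    if tgt is not None: print("shift tool mm",(R.T@(np.array(tgt)-p)).round(1))
    if psi is not None: print("turn z",np.radians(ps-psi).round(4))
E
python3 -c "
from h import *
go((510.5,-195.4,132),97)
T=imaging.camera('top');crop(T,270,170,450,310,4,'pics/a1.png')"
```

```text
t 3.1 tcp [ 511.  -195.4  213.9] psi 97.08 tilt z [-1.e-04 -0.e+00 -1.e+00] F [-0.08 -0.53  0.04] M [-0.066 -0.121  0.009] w 54.4 ff 0.0
shift tool mm [ 0.  -0.5 81.9]
turn z 0.0014
```

View pics/a1.png

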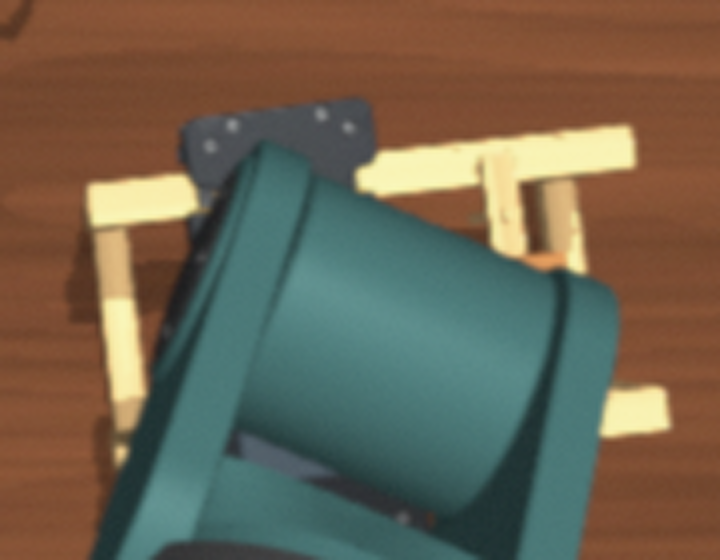

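Call:
carry_out --rows '[[[0,0,1.2],[0,0,0]],[[0,0,1.2],[0,0,0]],[[0,0,1.2],[0,0,0]],[[0,0,1.2],[0,0,0]],[[0,0,1.2],[0,0,0]],[[0,0,1.2],[0,0,0]],[[0,-0.05,1.0],[0,0,0]],[[0,0,0],[0,0,0]],[[0,0,0],[0,0,0]]]'

```text
t: 4.05
eef_pos: [510.4, -195.9, 131.9]
tcp_rot: [-0.0, 0.663, 0.749, -0.0]
wrist_force: [-0.3, -0.0, 0.5]
grip_width: 54.9
finger_force: 0.0
```

```bash
python3 -c "
from h import *
go((510.5,-195.4,132),97)
S=imaging.camera('scene');crop(S,130,110,310,245,4,'pics/a2.png')"
```

```text
t 4.05 tcp [ 510.4 -195.9  131.9] psi 96.99 tilt z [-2.e-04  1.e-04 -1.e+00] F [-0.25 -0.03  0.53] M [-0.02  -0.128  0.034] w 54.9 ff 0.0
shift tool mm [ 0.5  0.1 -0.1]
turn z -0.0001
```

View pics/a2.png

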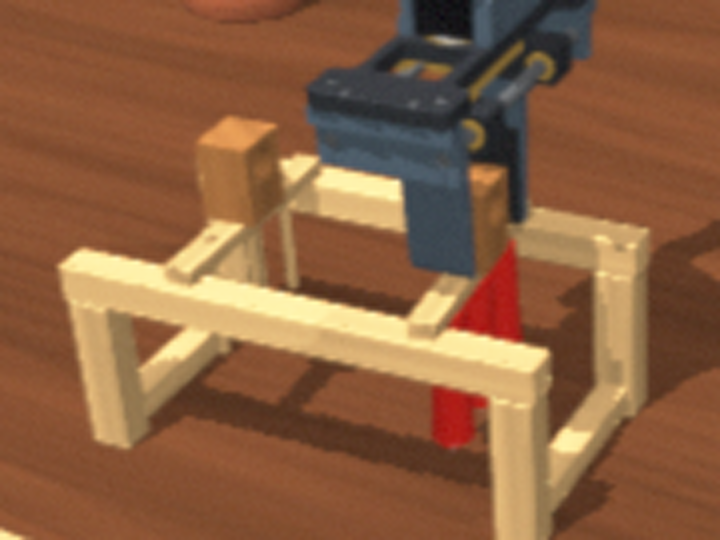

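The picture shows the fingers straddling the candle hanger's block (crop 490,220), clear of the cross-bar. I grip it next.

Call:
carry_out --rows '[[[0,0,0],[0,0,0]],[[0,0,0],[0,0,0]],[[0,0,0],[0,0,0]],[[0,0,0],[0,0,0]],[[0,0,0],[0,0,0]],[[0,0,-0.3],[0,0,0]],[[0,0,-0.5],[0,0,0]],[[0,0,-1],[0,0,0]],[[0,0,-2],[0,0,0]],[[0,0,-2],[0,0,0]],[[0,0,-2],[0,0,0]],[[0,0,-2],[0,0,0]],[[0,0,-2],[0,0,0]],[[0,0,-2],[0,0,0]],[[0,0,-1],[0,0,0]],[[0,0,-0.5],[0,0,0]],[[0,0,0],[0,0,0]],[[0,0,0],[0,0,0]]]' --grip 1 --force 15

```text
t: 5.9
eef_pos: [510.0, -195.7, 284.1]
tcp_rot: [-0.001, 0.663, 0.749, -0.0]
wrist_force: [0.0, -0.5, -2.0]
grip_width: 35.0
finger_force: 15.0
```

```bash
python3 -c "
from h import *
go((465.8,20,177),90)
"
```

```text
t 5.9 tcp [ 510.  -195.7  284.1] psi 96.99 tilt z [-1.e-03  5.e-04 -1.e+00] F [ 0.04 -0.54 -2.04] M [-0.015 -0.122 -0.009] w 35.0 ff 15.0
shift tool mm [219.5 -17.5 107.3]
turn z 0.122
```

Call:
carry_out --rows '[[[0,0,0],[0,0,0.061]],[[0,0,0],[0,0,0.061]],[[1,-0.2,0],[0,0,0]],[[2,-0.42,0],[0,0,0]],[[2.7,-0.55,0],[0,0,0]],[[2.7,-0.55,0],[0,0,0]],[[2.7,-0.55,0],[0,0,0]],[[2.7,-0.55,0],[0,0,0]],[[2.7,-0.55,0],[0,0,0]],[[2.3,-0.5,0],[0,0,0]],[[1.5,-0.35,1],[0,0,0]],[[1,-0.15,2],[0,0,0]],[[0,0,2],[0,0,0]],[[0,0,2],[0,0,0]],[[0,0,2],[0,0,0]],[[0,0,1.2],[0,0,0]],[[0,0,0.5],[0,0,0]],[[0,0,0],[0,0,0]],[[0,0,0],[0,0,0]]]'

```text
t: 7.8
eef_pos: [467.0, 17.2, 178.6]
tcp_rot: [0.0, 0.707, 0.707, 0.0]
wrist_force: [0.6, -0.3, -2.4]
grip_width: 34.0
finger_force: 14.8
```

```bash
python3 -c "
from h import *
go((465.8,20,177),90)
S=imaging.camera('scene');T=imaging.camera('top')
a=cv2.resize(S['color'][100:260,290:450],None,fx=2.5,fy=2.5,interpolation=3)
b=cv2.resize(T['color'][200:360,130:290],None,fx=2.5,fy=2.5,interpolation=3)
cv2.imwrite('pics/b1.png',np.hstack([a,b]))
for s in (-15,15):
  for z in(216,170): print(proj(S,(465.8,20+s,z)),proj(T,(465.8,20+s,z)))
"
```

```text
t 7.8 tcp [467.   17.2 178.6] psi 90.02 tilt z [ 8.e-04  0.e+00 -1.e+00] F [ 0.59 -0.33 -2.38] M [-0.005 -0.119  0.013] w 34.0 ff 14.8
shift tool mm [ 2.8 -1.2  1.6]
turn z 0.0003
[346.77934873 145.87283738] [225.99382149 275.13079915]
[345.29805769 167.0003376 ] [228.36445166 273.29581719]
[361.57117596 149.19800556] [209.49685257 275.17228692]
[359.6722415 170.5084021] [212.69175606 273.33530598]
```

View pics/b1.png

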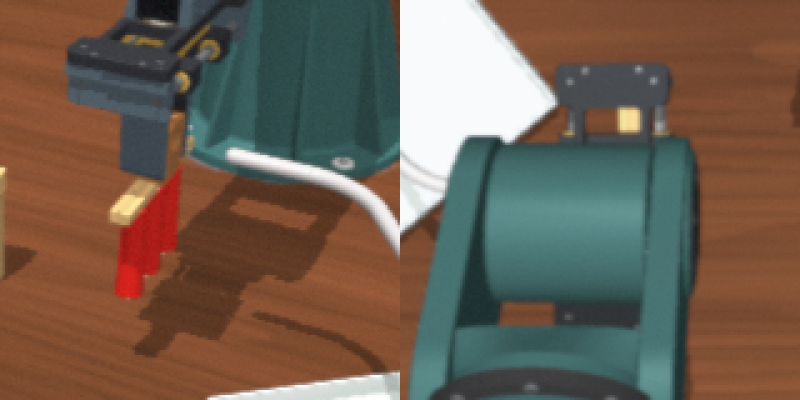

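```bash
python3 -c "
from h import *
S=imaging.camera('scene');crop(S,335,125,405,185,10,'pics/b2.png')
for x,y,z in((467,32.2,201.6),(465.8,73,200),(465.8,99.5,200)): print(((proj(S,(x,y,z))-[335,125])*10).round(1))
"
```

```text
[243.5 309.4]
[450.1 361.7]
[587.2 393.5]
```

View pics/b2.png

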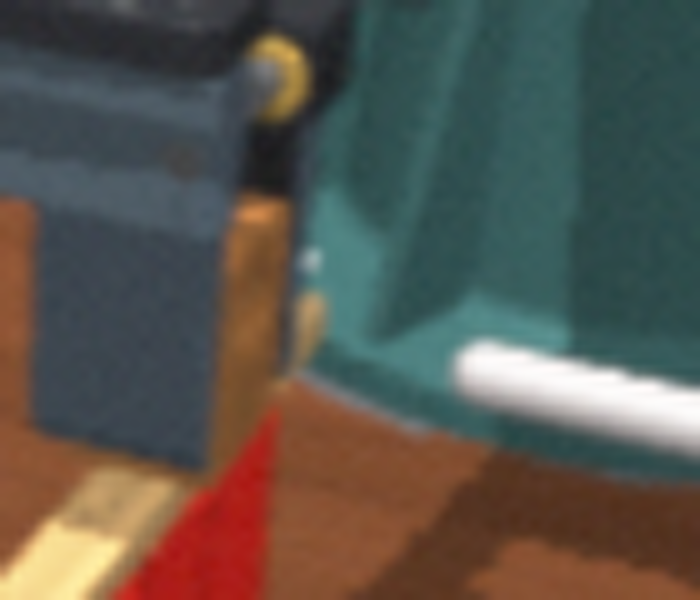

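```bash
python3 -c "
from h import *
S=imaging.camera('scene');c=S['color'].astype(int)
print(np.arange(352,370))
for y in range(140,176): print(y,' '.join('%3d'%v for v in c[y,352:370,2]),'|',' '.join('%3d'%v for v in c[y,354:366,1]))
go((465.8,20,177),90)
for dx in(-17,17):
  for dz in (16,-30): print(proj(S,(467+dx,32.2,201.6+dz)).round(1))
print([proj(S,(467,32.2,201.6+d)).round(1) for d in(8,0,-8)])
"
```

```text
[352 353 354 355 356 357 358 359 360 361 362 363 364 365 366 367 368 369]
140  66  65  70  67  67  62  56  40  34  34  33  31  42  54  56  56  54  58 |  75  75  77  75  63  45  32  35  31  32  47  66
141  68  69  68  66  62  60  55  42  29  34  32  30  39  54  55  50  51  54 |  70  71  71  71  63  48  31  30  32  33  47  66
142  73  71  68  69  60  59  52  40  35  33  32  33  43  57  53  57  54  51 |  73  79  71  68  59  42  38  32  31  35  48  69
143  78  74  77  75  71  63  56  47  42  36  29  34  45  58  59  57  59  58 |  89  89  84  74  60  45  37  32  29  33  50  72
144  76  76  79  79  75  74  72  91  91  76  59  48  48  61  66  73  68  61 |  92  91  89  85  69  68  65  57  46  40  52  76
145  73  75  76  77  78  75  97 137 152 148 142 108  71  62  70  76  73  69 |  91  92  91  84  83  95 103  99  96  76  66  77
146  75  77  79  78  79  84 136 191 188 161 150 124  68  60  71  77  78  72 |  91  91  92  91 105 127 123 107 102  87  62  80
147  71  76  79  77  78  90 127 154 154 144 133 117  71  66  72  76  77  74 |  91  91  90  88  97 103 103  96  88  82  68  88
148  66  69  73  7
[... 3114 characters left out ...]
9  60  76  74  76
173 153 130 128 135 146 165 172 173 170 159 138 134 131 129 126 126 125 127 |  84  78  62  38  27  31  30  41  64  78  77  78
174 158 153 166 176 168 170 172 175 172 157 142 138 137 134 132 132 132 129 |  79  48  37  28  31  33  33  46  71  81  81  79
175 156 168 186 176 160 167 174 176 169 156 140 139 141 138 137 138 139 136 |  53  33  30  27  33  32  28  47  70  82  84  81
t 8.0 tcp [467.   17.1 178.6] psi 90.0 tilt z [ 0.0011 -0.     -1.    ] F [ 0.19 -0.03 -2.65] M [-0.016 -0.066 -0.013] w 34.0 ff 14.8
shift tool mm [ 2.9 -1.2  1.5]
turn z 0.0001
[363.3 144.8]
[361.3 166. ]
[356.7 152. ]
[354.9 173.6]
[array([359.7, 152.2]), array([359.4, 155.9]), array([359. , 159.7])]
```

Call:
carry_out --rows '[[[0,0,0.18],[0,0,0]],[[0.5,0,0],[0,0,0]],[[0.8,0,0],[0,0,0]],[[0.8,0,0],[0,0,0]],[[0.5,0,0],[0,0,0]],[[0.3,0,0],[0,0,0]],[[0.2,0,0],[0,0,0]],[[0.1,0,0],[0,0,0]],[[0,0,0],[0,0,0]],[[0,0,0],[0,0,0]]]' --force 8

```text
t: 9.0
eef_pos: [466.6, 49.0, 176.1]
tcp_rot: [-0.0, 0.707, 0.707, -0.0]
wrist_force: [0.5, -0.6, -3.5]
grip_width: 34.2
finger_force: 8.0
```

Call:
carry_out --rows '[[[0.1,0,0],[0,0,0]],[[0.1,0,0],[0,0,0]],[[0.1,0,0],[0,0,0]],[[0.1,0,0],[0,0,0]],[[0.1,0,0],[0,0,0]],[[0.1,0,0],[0,0,0]],[[0,0,0],[0,0,0]]]'

```text
t: 9.7
eef_pos: [466.7, 55.2, 176.1]
tcp_rot: [0.0, 0.707, 0.707, 0.0]
wrist_force: [0.1, -0.3, -2.4]
grip_width: 34.2
finger_force: 8.0
```

Call:
carry_out --rows '[[[0.1,0,0],[0,0,0]],[[0.1,0,0],[0,0,0]],[[0.1,0,0],[0,0,0]],[[0.1,0,0],[0,0,0]],[[0,0,0],[0,0,0]]]'

```text
t: 10.2
eef_pos: [466.7, 59.2, 176.1]
tcp_rot: [-0.0, 0.707, 0.707, 0.0]
wrist_force: [0.4, 0.3, -1.9]
grip_width: 34.2
finger_force: 8.0
```

Call:
carry_out --rows '[[[0.05,0,-0.04],[0,0,0]],[[0.1,0,0],[0,0,0]],[[0.1,0,0],[0,0,0]],[[0.1,0,0],[0,0,0]],[[0,0,0],[0,0,0]]]'

```text
t: 10.7
eef_pos: [466.7, 62.7, 176.5]
tcp_rot: [-0.0, 0.707, 0.707, -0.0]
wrist_force: [-0.7, -0.4, -1.6]
grip_width: 34.2
finger_force: 8.0
```

Call:
carry_out --rows '[[[0.1,0,0],[0,0,0]],[[0.1,0,0],[0,0,0]],[[0.1,0,0],[0,0,0]],[[0,0,0],[0,0,0]]]'

```text
t: 11.1
eef_pos: [466.7, 65.7, 176.5]
tcp_rot: [-0.0, 0.707, 0.707, 0.0]
wrist_force: [0.0, 0.2, -1.8]
grip_width: 33.8
finger_force: 8.0
```

Call:
carry_out --rows '[[[0.1,0,0],[0,0,0]],[[0.1,0,0],[0,0,0]],[[0.1,0,0],[0,0,0]],[[0,0,0],[0,0,0]]]'

```text
t: 11.5
eef_pos: [466.7, 68.7, 176.5]
tcp_rot: [0.0, 0.707, 0.707, 0.0]
wrist_force: [-1.0, 0.3, -3.2]
grip_width: 34.4
finger_force: 8.0
```

Call:
carry_out --rows '[[[0.1,0,0],[0,0,0]],[[0.1,0,0],[0,0,0]],[[0.1,0,0],[0,0,0]],[[0.1,0,0],[0,0,0]],[[0,0,0],[0,0,0]]]'

```text
t: 12.0
eef_pos: [466.7, 72.7, 176.6]
tcp_rot: [0.0, 0.707, 0.707, 0.0]
wrist_force: [-0.0, 0.0, -2.5]
grip_width: 33.7
finger_force: 8.0
```

Call:
carry_out --rows '[[[0.1,0,0],[0,0,0]],[[0.1,0,0],[0,0,0]],[[0.1,0,0],[0,0,0]],[[0.1,0,0],[0,0,0]],[[0,0,0],[0,0,0]]]'

```text
t: 12.5
eef_pos: [466.7, 76.7, 176.5]
tcp_rot: [0.0, 0.707, 0.707, -0.0]
wrist_force: [-0.1, 0.4, -2.5]
grip_width: 34.6
finger_force: 8.0
```

```bash
python3 -c "
from h import *
go(None)
S=imaging.camera('scene');crop(S,350,110,460,200,7,'pics/b3.png')
"
```

```text
t 12.5 tcp [466.7  76.7 176.5] psi 90.01 tilt z [-0. -0. -1.] F [-0.11  0.37 -2.46] M [ 0.031 -0.093  0.017] w 34.6 ff 8.0
```

View pics/b3.png

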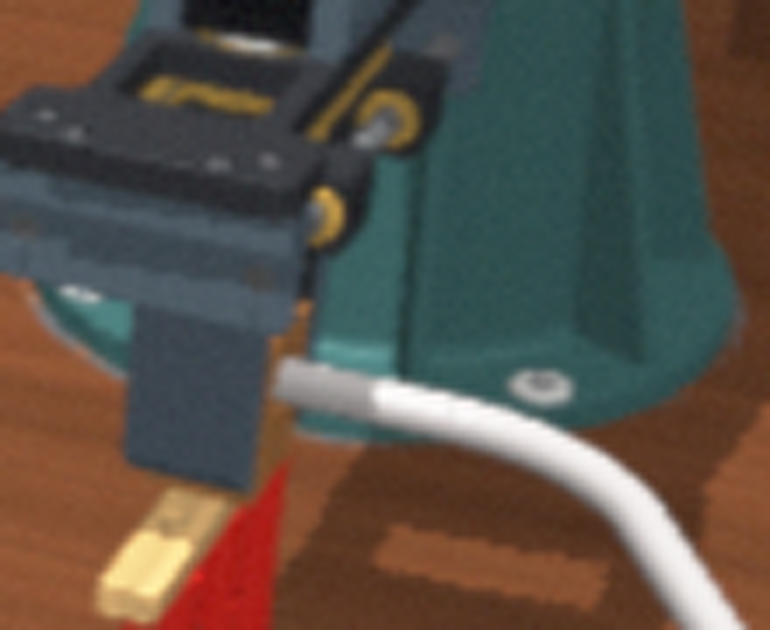

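The picture shows the bar going into the block's bore at crop (285,378), so it is threaded. I now slide it with a light grip and probe the side play.

Call:
carry_out --rows '[[[0.2,0,0],[0,0,0]],[[0.3,0,0],[0,0,0]],[[0.3,0,0],[0,0,0]],[[0.3,0,0],[0,0,0]],[[0.3,0,0],[0,0,0]],[[0.3,0,0],[0,0,0]],[[0.3,0,0],[0,0,0]],[[0.3,0,0],[0,0,0]],[[0.3,0,0],[0,0,0]],[[0.3,0,0],[0,0,0]],[[0.2,0,0],[0,0,0]],[[0,0,0],[0,0,0]],[[0,0,0],[0,0,0]]]' --force 4

```text
t: 13.85
eef_pos: [466.7, 107.6, 176.5]
tcp_rot: [-0.0, 0.707, 0.707, -0.0]
wrist_force: [-0.1, -0.0, -1.9]
grip_width: 34.0
finger_force: 4.0
```

Call:
carry_out --rows '[[[0,0.05,0],[0,0,0]],[[0,0.05,0],[0,0,0]],[[0,0,0],[0,0,0]]]'

```text
t: 14.15
eef_pos: [467.8, 107.5, 176.6]
tcp_rot: [0.0, 0.707, 0.707, 0.0]
wrist_force: [-0.2, 0.7, -2.2]
grip_width: 33.9
finger_force: 4.0
```

Call:
carry_out --rows '[[[0,0.05,0],[0,0,0]],[[0,0,0],[0,0,0]],[[0,0,0],[0,0,0]]]'

```text
t: 14.45
eef_pos: [468.2, 107.6, 176.5]
tcp_rot: [-0.0, 0.707, 0.707, -0.0]
wrist_force: [-0.1, 0.1, -1.9]
grip_width: 34.5
finger_force: 4.0
```

Call:
carry_out --rows '[[[0,0.05,0],[0,0,0]],[[0,0,0],[0,0,0]],[[0,0,0],[0,0,0]]]'

```text
t: 14.75
eef_pos: [468.6, 107.6, 176.5]
tcp_rot: [-0.0, 0.707, 0.707, -0.0]
wrist_force: [0.0, -0.7, -2.3]
grip_width: 34.0
finger_force: 4.0
```

Call:
carry_out --rows '[[[0,0.05,0],[0,0,0]],[[0,0,0],[0,0,0]],[[0,0,0],[0,0,0]]]'

```text
t: 15.05
eef_pos: [468.9, 107.6, 176.5]
tcp_rot: [-0.0, 0.707, 0.707, -0.0]
wrist_force: [-4.6, 0.3, 0.2]
grip_width: 34.5
finger_force: 4.0
```

Call:
carry_out --rows '[[[0,0.05,0],[0,0,0]],[[0,0,0],[0,0,0]],[[0,0,0],[0,0,0]]]'

```text
t: 15.35
eef_pos: [468.9, 107.6, 176.4]
tcp_rot: [-0.001, 0.707, 0.707, -0.001]
wrist_force: [-8.1, 1.1, 3.3]
grip_width: 34.0
finger_force: 4.0
```

Call:
carry_out --rows '[[[0,-0.15,0],[0,0,0]],[[0,-0.12,-0.1],[0,0,0]],[[0,0,0],[0,0,0]],[[0,0,0],[0,0,0]]]'

```text
t: 15.75
eef_pos: [467.1, 107.6, 177.6]
tcp_rot: [0.0, 0.707, 0.707, 0.0]
wrist_force: [-0.6, 0.6, -2.7]
grip_width: 33.8
finger_force: 4.0
```

```bash
cat > path.py <<'E'
# world pose of block centre along bar arc; s = distance of centre from bend_start (mm)
from h import *
X0=467.0;Y0=138.0  # bend_start
def P(s,yaw2=33.5):
    a=np.clip(s/70,-9,np.radians(90-yaw2))
    if s<=0: return np.array([X0,Y0+s]),90.
    if s/70<np.radians(90-yaw2):
        return np.array([X0+70-69.2*np.cos(a),Y0+69.2*np.sin(a)]),90-np.degrees(a)
    e=np.array([X0+70*(1-np.cos(a)),Y0+70*np.sin(a)]);u=np.array([np.sin(a),np.cos(a)])
    return e+u*(s-70*a),90-np.degrees(a)
E
python3 -c "
from path import *
go(None)
s,p,R=pose()
ss=[-15,-10,-5,0,5,10,15,20,25,30,35,40,45,50,55,60,65,70,75,80,85]
q=None
for v in ss:
    xy,ps=P(v)
    # blend yaw: block spans +-15, average tangent
    ps=np.mean([P(v+k)[1] for k in np.linspace(-15,15,31)]); xy=np.mean([P(v+k)[0] for k in np.linspace(-15,15,31)],0)
    if q is not None:
        a=np.radians(q[1]);d=xy-q[0]; x=np.array([np.cos(a),np.sin(a)]);y=np.array([np.sin(a),-np.cos(a)])
        print(v,xy.round(1),ps.round(1),'shift cm',(d@x/10).round(3),(d@y/10).round(3),'turn',np.radians(q[1]-ps).round(3))
    q=(xy,ps)
"
```

```text
t 15.75 tcp [467.1 107.6 177.6] psi 90.0 tilt z [ 5.e-04  1.e-04 -1.e+00] F [-0.58  0.56 -2.73] M [ 0.01  -0.112  0.032] w 33.8 ff 4.0
-10 [467.1 128. ] 89.6 shift cm 0.499 0.014 turn 0.007
-5 [467.3 133. ] 88.5 shift cm 0.498 0.017 turn 0.018
0 [467.7 137.9] 86.8 shift cm 0.497 0.02 turn 0.03
5 [468.2 142.9] 84.5 shift cm 0.495 0.022 turn 0.041
10 [468.9 147.8] 81.4 shift cm 0.494 0.025 turn 0.053
15 [469.9 152.6] 77.7 shift cm 0.493 0.028 turn 0.065
20 [471.1 157.3] 73.6 shift cm 0.49 0.02 turn 0.071
25 [472.7 162. ] 69.5 shift cm 0.49 0.018 turn 0.071
30 [474.6 166.5] 65.4 shift cm 0.49 0.018 turn 0.071
35 [476.8 170.9] 61.4 shift cm 0.49 0.018 turn 0.071
40 [479.3 175.1] 57.3 shift cm 0.49 0.018 turn 0.071
45 [482.1 179.1] 53.2 shift cm 0.49 0.018 turn 0.071
50 [485.1 183. ] 49.1 shift cm 0.49 0.018 turn 0.071
55 [488.5 186.6] 45.0 shift cm 0.491 0.015 turn 0.071
60 [492. 190.] 41.4 shift cm 0.494 0.003 turn 0.062
65 [495.7 193.3] 38.5 shift cm 0.495 0.0 turn 0.051
70 [499.6 196.4] 36.3 shift cm 0.496 -0.002 turn 0.039
75 [503.5 199.4] 34.7 shift cm 0.498 -0.005 turn 0.028
80 [507.6 202.3] 33.8 shift cm 0.499 -0.008 turn 0.016
85 [511.7 205.2] 33.5 shift cm 0.5 -0.011 turn 0.005
```

Call:
carry_out --rows '[[[0.3,0,0],[0,0,0]],[[0.3,0,0],[0,0,0]],[[0.3,0,0],[0,0,0]],[[0.3,0,0],[0,0,0]],[[0.3,0,0],[0,0,0]],[[0.25,0.005,0],[0,0,0.004]],[[0.25,0.005,0],[0,0,0.004]],[[0,0,0],[0,0,0]]]'

```text
t: 16.55
eef_pos: [467.1, 127.9, 177.5]
tcp_rot: [-0.0, 0.71, 0.704, 0.0]
wrist_force: [1.0, 0.1, -2.1]
grip_width: 33.7
finger_force: 4.0
```

Call:
carry_out --rows '[[[0.25,0.008,0],[0,0,0.009]],[[0.25,0.008,0],[0,0,0.009]],[[0,0,0],[0,0,0]]]'

```text
t: 16.85
eef_pos: [467.3, 132.8, 177.6]
tcp_rot: [-0.0, 0.716, 0.698, 0.0]
wrist_force: [-0.9, -0.0, -2.0]
grip_width: 33.9
finger_force: 4.0
```

Call:
carry_out --rows '[[[0.25,0.01,0],[0,0,0.015]],[[0.25,0.01,0],[0,0,0.015]],[[0,0,0],[0,0,0]]]'

```text
t: 17.15
eef_pos: [467.7, 137.9, 177.6]
tcp_rot: [0.0, 0.727, 0.687, 0.0]
wrist_force: [0.2, -0.4, -2.7]
grip_width: 33.9
finger_force: 4.0
```

Call:
carry_out --rows '[[[0.25,0.01,0],[0,0,0.02]],[[0,0,0],[0,0,0]]]'

```text
t: 17.35
eef_pos: [467.9, 140.3, 177.5]
tcp_rot: [-0.0, 0.734, 0.679, -0.0]
wrist_force: [-0.3, 0.3, -1.4]
grip_width: 34.0
finger_force: 4.0
```

Call:
carry_out --rows '[[[0.25,0.012,0],[0,0,0.021]],[[0.25,0.012,0],[0,0,0.025]],[[0,0,0],[0,0,0]]]'

```text
t: 17.65
eef_pos: [468.7, 145.3, 177.6]
tcp_rot: [0.0, 0.749, 0.662, 0.0]
wrist_force: [0.1, 0.3, -1.4]
grip_width: 34.1
finger_force: 4.0
```

Call:
carry_out --rows '[[[0.25,0.013,0],[0,0,0.028]],[[0,0,0],[0,0,0]]]'

```text
t: 17.85
eef_pos: [469.1, 147.6, 177.6]
tcp_rot: [0.0, 0.758, 0.652, 0.0]
wrist_force: [0.6, -0.4, -2.3]
grip_width: 33.7
finger_force: 4.0
```

Call:
carry_out --rows '[[[0.25,0.014,0],[0,0,0.032]],[[0,0,0],[0,0,0]]]'

```text
t: 18.05
eef_pos: [469.6, 150.0, 177.6]
tcp_rot: [0.0, 0.768, 0.64, 0.0]
wrist_force: [0.1, -0.4, -1.6]
grip_width: 34.3
finger_force: 4.0
```

Call:
carry_out --rows '[[[0.25,0.014,0],[0,0,0.033]],[[0,0,0],[0,0,0]]]'

```text
t: 18.25
eef_pos: [470.1, 152.4, 177.5]
tcp_rot: [0.0, 0.779, 0.627, 0.0]
wrist_force: [-0.2, -0.4, -2.7]
grip_width: 34.3
finger_force: 4.0
```

Call:
carry_out --rows '[[[0.245,0.01,0],[0,0,0.0355]],[[0,0,0],[0,0,0]]]'

```text
t: 18.45
eef_pos: [470.8, 154.8, 177.6]
tcp_rot: [0.0, 0.79, 0.614, 0.0]
wrist_force: [-0.5, 0.4, -1.9]
grip_width: 34.2
finger_force: 4.0
```

Call:
carry_out --rows '[[[0.245,0.01,0],[0,0,0.0355]],[[0,0,0],[0,0,0]]]'

```text
t: 18.65
eef_pos: [471.4, 157.1, 177.5]
tcp_rot: [0.0, 0.8, 0.6, 0.0]
wrist_force: [0.1, 0.5, -2.8]
grip_width: 34.1
finger_force: 4.0
```

Call:
carry_out --rows '[[[0.245,0.009,0],[0,0,0.0355]],[[0,0,0],[0,0,0]]]'

```text
t: 18.85
eef_pos: [472.2, 159.4, 177.6]
tcp_rot: [0.0, 0.811, 0.585, 0.0]
wrist_force: [0.0, 0.2, -2.1]
grip_width: 33.9
finger_force: 4.0
```

Call:
carry_out --rows '[[[0.245,0.009,0],[0,0,0.0355]],[[0,0,0],[0,0,0]]]'

```text
t: 19.05
eef_pos: [473.1, 161.7, 177.5]
tcp_rot: [0.0, 0.821, 0.571, 0.0]
wrist_force: [0.5, 0.7, -1.7]
grip_width: 34.2
finger_force: 4.0
```

Call:
carry_out --rows '[[[0.245,0.009,0],[0,0,0.0355]],[[0,0,0],[0,0,0]]]'

```text
t: 19.25
eef_pos: [474.0, 164.0, 177.5]
tcp_rot: [0.0, 0.831, 0.556, 0.0]
wrist_force: [-0.3, -0.1, -1.8]
grip_width: 33.9
finger_force: 4.0
```

Call:
carry_out --rows '[[[0.245,0.007,0],[0,0,0.0355]],[[0,0,0],[0,0,0]]]'

```text
t: 19.45
eef_pos: [475.0, 166.2, 177.6]
tcp_rot: [-0.0, 0.841, 0.542, 0.0]
wrist_force: [-0.9, 0.1, -1.7]
grip_width: 34.0
finger_force: 4.0
```

Call:
carry_out --rows '[[[0.245,0.007,0],[0,0,0.0355]],[[0,0,0],[0,0,0]]]'

```text
t: 19.65
eef_pos: [476.1, 168.4, 177.6]
tcp_rot: [-0.0, 0.85, 0.527, 0.0]
wrist_force: [-0.4, -0.4, -1.7]
grip_width: 33.9
finger_force: 4.0
```

Call:
carry_out --rows '[[[0.245,0.007,0],[0,0,0.0355]],[[0,0,0],[0,0,0]]]'

```text
t: 19.85
eef_pos: [477.3, 170.6, 177.5]
tcp_rot: [0.0, 0.859, 0.511, 0.0]
wrist_force: [0.3, 0.3, -2.1]
grip_width: 33.7
finger_force: 4.0
```

Call:
carry_out --rows '[[[0.245,0.008,0],[0,0,0.0355]],[[0,0,0],[0,0,0]]]'

```text
t: 20.05
eef_pos: [478.5, 172.7, 177.5]
tcp_rot: [0.0, 0.868, 0.496, 0.0]
wrist_force: [-0.1, 0.0, -1.2]
grip_width: 33.9
finger_force: 4.0
```

Call:
carry_out --rows '[[[0.245,0.008,0],[0,0,0.0355]],[[0,0,0],[0,0,0]]]'

```text
t: 20.25
eef_pos: [479.8, 174.7, 177.5]
tcp_rot: [-0.0, 0.877, 0.481, -0.0]
wrist_force: [-0.6, 0.5, -1.2]
grip_width: 33.8
finger_force: 4.0
```

Call:
carry_out --rows '[[[0.245,0.004,0],[0,0,0.0355]],[[0,0,0],[0,0,0]]]'

```text
t: 20.45
eef_pos: [481.2, 176.8, 177.6]
tcp_rot: [0.0, 0.885, 0.465, 0.0]
wrist_force: [0.7, -0.5, -1.8]
grip_width: 34.2
finger_force: 4.0
```

Call:
carry_out --rows '[[[0.245,0.004,0],[0,0,0.0355]],[[0,0,0],[0,0,0]]]'

```text
t: 20.65
eef_pos: [482.6, 178.8, 177.5]
tcp_rot: [-0.0, 0.893, 0.449, 0.0]
wrist_force: [-0.0, 0.7, -2.2]
grip_width: 34.3
finger_force: 4.0
```

Call:
carry_out --rows '[[[0.245,0.006,0],[0,0,0.0355]],[[0,0,0],[0,0,0]]]'

```text
t: 20.85
eef_pos: [484.1, 180.7, 177.5]
tcp_rot: [-0.0, 0.901, 0.433, -0.0]
wrist_force: [-0.2, 0.7, -2.9]
grip_width: 34.3
finger_force: 4.0
```

Call:
carry_out --rows '[[[0.245,0.006,0],[0,0,0.0355]],[[0,0,0],[0,0,0]]]'

```text
t: 21.05
eef_pos: [485.7, 182.6, 177.6]
tcp_rot: [-0.0, 0.909, 0.417, 0.0]
wrist_force: [-0.4, 0.6, -2.7]
grip_width: 33.8
finger_force: 4.0
```

Call:
carry_out --rows '[[[0.245,0.006,0],[0,0,0.0355]],[[0,0,0],[0,0,0]]]'

```text
t: 21.25
eef_pos: [487.4, 184.4, 177.6]
tcp_rot: [0.0, 0.916, 0.401, 0.0]
wrist_force: [0.0, 0.1, -1.7]
grip_width: 34.1
finger_force: 4.0
```

Call:
carry_out --rows '[[[0.245,0.005,0],[0,0,0.0355]],[[0,0,0],[0,0,0]]]'

```text
t: 21.45
eef_pos: [489.0, 186.2, 177.6]
tcp_rot: [0.0, 0.923, 0.385, 0.0]
wrist_force: [-0.6, 0.2, -2.4]
grip_width: 33.7
finger_force: 4.0
```

Call:
carry_out --rows '[[[0.247,0.002,0],[0,0,0.031]],[[0,0,0],[0,0,0]]]'

```text
t: 21.65
eef_pos: [490.8, 187.9, 177.5]
tcp_rot: [0.0, 0.929, 0.37, 0.0]
wrist_force: [-0.7, -0.3, -2.1]
grip_width: 33.8
finger_force: 4.0
```

Call:
carry_out --rows '[[[0.247,0.001,0],[0,0,0.031]],[[0,0,0],[0,0,0]]]'

```text
t: 21.85
eef_pos: [492.6, 189.6, 177.6]
tcp_rot: [0.0, 0.935, 0.356, 0.0]
wrist_force: [-0.5, 0.3, -2.5]
grip_width: 34.1
finger_force: 4.0
```

Call:
carry_out --rows '[[[0.248,0,0],[0,0,0.026]],[[0,0,0],[0,0,0]]]'

```text
t: 22.05
eef_pos: [494.6, 191.3, 177.6]
tcp_rot: [-0.0, 0.939, 0.343, 0.0]
wrist_force: [0.2, -1.4, -1.2]
grip_width: 34.0
finger_force: 4.0
```

Call:
carry_out --rows '[[[0.248,0,0],[0,0,0.025]],[[0,0,0],[0,0,0]]]'

```text
t: 22.25
eef_pos: [496.6, 193.0, 177.6]
tcp_rot: [0.0, 0.944, 0.331, 0.0]
wrist_force: [0.1, 0.3, -1.7]
grip_width: 33.9
finger_force: 4.0
```

Call:
carry_out --rows '[[[0.248,-0.02,0],[0,0,0.02]],[[0,0,0],[0,0,0]]]'

```text
t: 22.45
eef_pos: [498.4, 194.7, 177.6]
tcp_rot: [-0.0, 0.947, 0.321, 0.0]
wrist_force: [0.9, 0.5, -2.0]
grip_width: 34.1
finger_force: 4.0
```

Call:
carry_out --rows '[[[0.248,-0.02,0],[0,0,0.018]],[[0,0,0],[0,0,0]]]'

```text
t: 22.65
eef_pos: [500.2, 196.4, 177.6]
tcp_rot: [-0.0, 0.95, 0.313, 0.0]
wrist_force: [-0.5, 1.0, -1.1]
grip_width: 33.9
finger_force: 4.0
```

Call:
carry_out --rows '[[[0.248,-0.015,0],[0,0,0.014]],[[0,0,0],[0,0,0]]]'

```text
t: 22.85
eef_pos: [502.1, 198.0, 177.6]
tcp_rot: [-0.0, 0.952, 0.306, 0.0]
wrist_force: [0.3, -0.6, -1.9]
grip_width: 34.2
finger_force: 4.0
```

Call:
carry_out --rows '[[[0.25,-0.01,0],[0,0,0.014]],[[0,0,0],[0,0,0]]]'

```text
t: 23.05
eef_pos: [504.1, 199.5, 177.6]
tcp_rot: [0.0, 0.954, 0.299, 0.0]
wrist_force: [0.7, -1.1, -2.6]
grip_width: 33.7
finger_force: 4.0
```

Call:
carry_out --rows '[[[0.25,-0.005,0],[0,0,0.01]],[[0,0,0],[0,0,0]]]'

```text
t: 23.25
eef_pos: [506.1, 201.0, 177.6]
tcp_rot: [-0.0, 0.956, 0.295, 0.0]
wrist_force: [0.3, -0.7, -1.5]
grip_width: 34.1
finger_force: 4.0
```

Call:
carry_out --rows '[[[0.25,-0.005,0],[0,0,0.006]],[[0.25,0,0],[0,0,0.004]],[[0,0,0],[0,0,0]]]'

```text
t: 23.55
eef_pos: [510.3, 203.9, 177.6]
tcp_rot: [-0.0, 0.957, 0.29, 0.0]
wrist_force: [0.1, -0.2, -2.8]
grip_width: 33.9
finger_force: 4.0
```

Call:
carry_out --rows '[[[0.25,0,0.003],[0,0,0]],[[0.25,0,0.003],[0,0,0]],[[0,0,0],[0,0,0]]]'

```text
t: 23.85
eef_pos: [514.5, 206.7, 177.5]
tcp_rot: [-0.0, 0.957, 0.29, 0.0]
wrist_force: [-0.3, 0.3, -1.5]
grip_width: 34.0
finger_force: 4.0
```

Call:
carry_out --rows '[[[0.25,0,0.003],[0,0,0]],[[0.25,0,0.003],[0,0,0]],[[0,0,0],[0,0,0]]]'

```text
t: 24.15
eef_pos: [518.6, 209.4, 177.4]
tcp_rot: [-0.0, 0.957, 0.29, 0.0]
wrist_force: [-0.7, -0.1, -2.6]
grip_width: 34.1
finger_force: 4.0
```

Call:
carry_out --rows '[[[0.25,0,0.003],[0,0,0]],[[0.25,0,0.003],[0,0,0]],[[0,0,0],[0,0,0]]]'

```text
t: 24.45
eef_pos: [522.8, 212.2, 177.4]
tcp_rot: [-0.0, 0.957, 0.29, 0.0]
wrist_force: [0.4, -0.7, -1.7]
grip_width: 34.0
finger_force: 4.0
```

Call:
carry_out --rows '[[[0,0.06,0],[0,0,0]],[[0,0.06,0],[0,0,0]],[[0,0,0],[0,0,0]]]'

```text
t: 24.75
eef_pos: [523.1, 210.9, 177.4]
tcp_rot: [0.0, 0.957, 0.29, -0.0]
wrist_force: [-0.7, -0.0, -2.0]
grip_width: 34.0
finger_force: 4.0
```

Call:
carry_out --rows '[[[0,0.05,0],[0,0,0]],[[0,0,0],[0,0,0]]]'

```text
t: 24.95
eef_pos: [523.4, 210.6, 177.4]
tcp_rot: [-0.0, 0.957, 0.29, -0.0]
wrist_force: [0.0, -0.1, -2.1]
grip_width: 34.1
finger_force: 4.0
```

Call:
carry_out --rows '[[[0,0.04,0],[0,0,0]],[[0,0,0],[0,0,0]]]'

```text
t: 25.15
eef_pos: [523.5, 210.4, 177.3]
tcp_rot: [-0.0, 0.957, 0.29, -0.0]
wrist_force: [-1.4, 2.3, -1.3]
grip_width: 33.8
finger_force: 4.0
```

Call:
carry_out --rows '[[[0,-0.12,0],[0,0,0]],[[0,-0.1,0],[0,0,0]],[[0.25,0,0.003],[0,0,0]],[[0.25,0,0.003],[0,0,0]],[[0.25,0,0.003],[0,0,0]],[[0,0,0],[0,0,0]]]'

```text
t: 25.75
eef_pos: [529.1, 216.4, 177.3]
tcp_rot: [0.0, 0.957, 0.29, 0.0]
wrist_force: [-0.5, 0.5, -2.4]
grip_width: 34.0
finger_force: 4.0
```

Call:
carry_out --rows '[[[0.25,0,0.003],[0,0,0]],[[0.25,0,0.003],[0,0,0]],[[0.25,0,0.003],[0,0,0]],[[0,0,0],[0,0,0]]]'

```text
t: 26.15
eef_pos: [535.2, 220.6, 177.2]
tcp_rot: [-0.0, 0.957, 0.29, 0.0]
wrist_force: [-0.2, -0.0, -2.2]
grip_width: 33.9
finger_force: 4.0
```

Call:
carry_out --rows '[[[0.25,0,0.003],[0,0,0]],[[0.25,0,0.003],[0,0,0]],[[0.25,0,0.003],[0,0,0]],[[0,0,0],[0,0,0]]]'

```text
t: 26.55
eef_pos: [541.4, 224.8, 177.1]
tcp_rot: [-0.0, 0.957, 0.29, 0.0]
wrist_force: [0.1, 0.2, -1.8]
grip_width: 34.0
finger_force: 4.0
```

Call:
carry_out --rows '[[[0.25,0,0.003],[0,0,0]],[[0.25,0,0.003],[0,0,0]],[[0,0,0],[0,0,0]]]'

```text
t: 26.85
eef_pos: [545.6, 227.5, 177.1]
tcp_rot: [-0.0, 0.957, 0.29, 0.0]
wrist_force: [-0.3, 0.7, -2.1]
grip_width: 34.1
finger_force: 4.0
```

Call:
carry_out --rows '[[[0.25,0,0.003],[0,0,0]],[[0.25,0,0.003],[0,0,0]],[[0,0,0],[0,0,0]]]'

```text
t: 27.15
eef_pos: [549.8, 230.3, 177.0]
tcp_rot: [-0.0, 0.957, 0.29, 0.0]
wrist_force: [0.2, -0.4, -2.5]
grip_width: 33.8
finger_force: 4.0
```

Probe sideways again, and vertically, to check the direction of the leg.

Call:
carry_out --rows '[[[0,0.06,0],[0,0,0]],[[0,0.06,0],[0,0,0]],[[0,0,0],[0,0,0]]]'

```text
t: 27.45
eef_pos: [550.1, 229.0, 177.0]
tcp_rot: [0.0, 0.957, 0.29, -0.0]
wrist_force: [-0.7, -0.1, -2.9]
grip_width: 34.1
finger_force: 4.0
```

Call:
carry_out --rows '[[[0,0.04,0],[0,0,0]],[[0,0,0],[0,0,0]]]'

```text
t: 27.65
eef_pos: [550.3, 228.8, 176.9]
tcp_rot: [-0.0, 0.957, 0.29, -0.0]
wrist_force: [-0.6, 0.9, -2.3]
grip_width: 33.9
finger_force: 4.0
```

Call:
carry_out --rows '[[[0,0.04,0],[0,0,0]],[[0,0,0],[0,0,0]]]'

```text
t: 27.85
eef_pos: [550.3, 228.6, 176.9]
tcp_rot: [-0.0, 0.957, 0.29, -0.0]
wrist_force: [-2.6, 3.1, -2.9]
grip_width: 34.1
finger_force: 4.0
```

Call:
carry_out --rows '[[[0,-0.12,0],[0,0,0]],[[0,-0.05,0],[0,0,-0.007]],[[0.25,0,0.003],[0,0,0]],[[0.25,0,0.003],[0,0,0]],[[0.25,0,0.003],[0,0,0]],[[0,0,0],[0,0,0]]]'

```text
t: 28.45
eef_pos: [556.2, 234.3, 176.9]
tcp_rot: [-0.0, 0.956, 0.294, 0.0]
wrist_force: [-0.0, -0.2, -2.1]
grip_width: 33.8
finger_force: 4.0
```

Call:
carry_out --rows '[[[0.25,0,0.003],[0,0,0]],[[0.25,0,0.003],[0,0,0]],[[0.25,0,0.003],[0,0,0]],[[0,0,0],[0,0,0]]]'

```text
t: 28.85
eef_pos: [562.4, 238.5, 176.8]
tcp_rot: [-0.0, 0.956, 0.294, 0.0]
wrist_force: [-0.3, 0.1, -2.4]
grip_width: 34.2
finger_force: 4.0
```

Call:
carry_out --rows '[[[0.25,0,0.003],[0,0,0]],[[0.25,0,0.003],[0,0,0]],[[0.25,0,0.003],[0,0,0]],[[0,0,0],[0,0,0]]]'

```text
t: 29.25
eef_pos: [568.6, 242.7, 176.7]
tcp_rot: [-0.0, 0.956, 0.294, 0.0]
wrist_force: [0.3, -0.7, -2.1]
grip_width: 34.2
finger_force: 4.0
```

Call:
carry_out --rows '[[[0.25,0,0.003],[0,0,0]],[[0.25,0,0.003],[0,0,0]],[[0.25,0,0.003],[0,0,0]],[[0,0,0],[0,0,0]]]'

```text
t: 29.65
eef_pos: [574.7, 246.9, 176.6]
tcp_rot: [-0.0, 0.956, 0.294, 0.0]
wrist_force: [0.6, 0.0, -2.8]
grip_width: 34.0
finger_force: 4.0
```

Call:
carry_out --rows '[[[0.25,0,0.003],[0,0,0]],[[0.25,0,0.003],[0,0,0]],[[0.25,0,0.003],[0,0,0]],[[0,0,0],[0,0,0]]]'

```text
t: 30.05
eef_pos: [580.9, 251.1, 176.4]
tcp_rot: [-0.0, 0.956, 0.294, 0.0]
wrist_force: [0.3, -0.5, -2.7]
grip_width: 33.9
finger_force: 4.0
```

Call:
carry_out --rows '[[[0.25,0,0.003],[0,0,0]],[[0.25,0,0.003],[0,0,0]],[[0.25,0,0.003],[0,0,0]],[[0,0,0],[0,0,0]]]'

```text
t: 30.45
eef_pos: [587.1, 255.3, 176.3]
tcp_rot: [-0.0, 0.956, 0.294, 0.0]
wrist_force: [0.9, 0.2, -5.4]
grip_width: 34.1
finger_force: 4.0
```

Call:
carry_out --rows '[[[0.2,0,0.003],[0,0,0]],[[0.2,0,0.003],[0,0,0]],[[0.2,0,0.003],[0,0,0]],[[0,0,0],[0,0,0]]]'

```text
t: 30.85
eef_pos: [592.0, 258.6, 176.2]
tcp_rot: [-0.0, 0.956, 0.294, -0.0]
wrist_force: [0.5, 0.7, -4.7]
grip_width: 34.0
finger_force: 4.0
```

Call:
carry_out --rows '[[[0.1,0,0],[0,0,0]],[[0.1,0,0],[0,0,0]],[[0.1,0,0],[0,0,0]],[[0,0,0],[0,0,0]]]'

```text
t: 31.25
eef_pos: [594.3, 260.2, 176.2]
tcp_rot: [-0.0, 0.956, 0.294, -0.0]
wrist_force: [-1.3, -0.8, -5.7]
grip_width: 34.0
finger_force: 4.0
```

Call:
carry_out --rows '[[[0.1,0,0],[0,0,0]],[[0.1,0,0],[0,0,0]],[[0.1,0,0],[0,0,0]],[[0,0,0],[0,0,0]]]'

```text
t: 31.65
eef_pos: [597.0, 262.0, 176.3]
tcp_rot: [-0.0, 0.956, 0.294, 0.0]
wrist_force: [-0.8, 0.5, -5.1]
grip_width: 34.3
finger_force: 4.0
```

Call:
carry_out --rows '[[[0,0,0.06],[0,0,0]],[[0,0,0.06],[0,0,0]],[[0,0,0],[0,0,0]]]'

```text
t: 31.95
eef_pos: [597.2, 262.0, 175.4]
tcp_rot: [-0.0, 0.956, 0.293, 0.0]
wrist_force: [-0.6, 0.7, -3.1]
grip_width: 34.2
finger_force: 4.0
```

Call:
carry_out --rows '[[[0.1,0,0.003],[0,0,0]],[[0.1,0,0.003],[0,0,0]],[[0,0,0],[0,0,0]]]'

```text
t: 32.25
eef_pos: [598.7, 263.1, 175.2]
tcp_rot: [-0.0, 0.956, 0.294, 0.0]
wrist_force: [0.9, 0.0, -2.1]
grip_width: 33.8
finger_force: 4.0
```

Call:
carry_out --rows '[[[0.1,0,0.003],[0,0,0]],[[0.1,0,0.003],[0,0,0]],[[0,0,0],[0,0,0]]]'

```text
t: 32.55
eef_pos: [599.8, 263.9, 175.0]
tcp_rot: [0.0, 0.956, 0.294, -0.001]
wrist_force: [-4.4, -3.0, 0.7]
grip_width: 34.1
finger_force: 4.0
```

Call:
carry_out --rows '[[[0.05,0,0],[0,0,0]],[[0,0,0],[0,0,0]],[[0,0,0],[0,0,0]]]'

```text
t: 32.85
eef_pos: [600.1, 264.1, 174.9]
tcp_rot: [0.0, 0.956, 0.294, -0.001]
wrist_force: [-4.1, -2.7, 0.9]
grip_width: 34.0
finger_force: 4.0
```

```bash
python3 -c "
from h import *
go(None)
S=imaging.camera('scene');crop(S,390,110,560,240,4.5,'pics/d1.png')
"
```

```text
t 32.85 tcp [600.1 264.1 174.9] psi 34.14 tilt z [-1.2e-03 -7.0e-04 -1.0e+00] F [-4.1  -2.73  0.92] M [-0.585  0.719 -0.073] w 34.0 ff 4.0
```

View pics/d1.png

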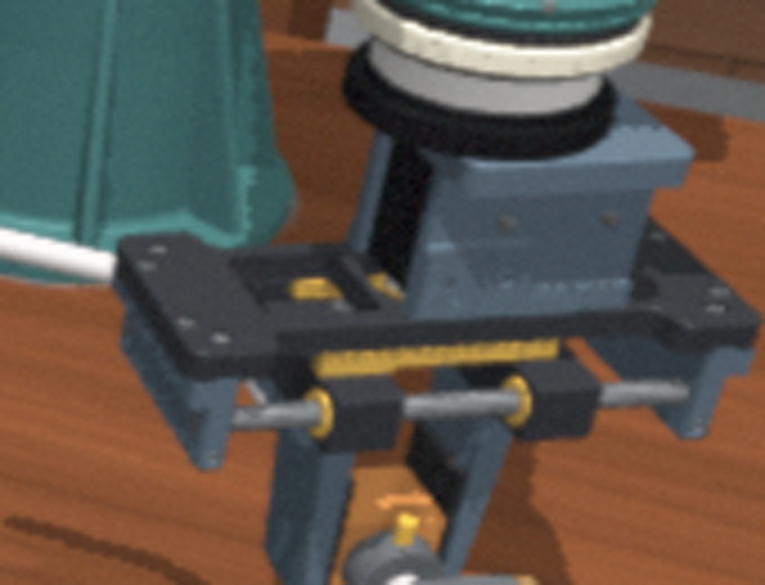

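The picture shows the block (crop 390,500) directly behind the dark collar (crop 390,560), and the back force has levelled off at 5 N. I release it.

Call:
carry_out --rows '[[[0,0,0],[0,0,0]],[[0,0,0],[0,0,0]],[[0,0,0],[0,0,0]],[[0,0,0],[0,0,0]],[[0,0,0],[0,0,0]],[[0,0,0],[0,0,0]]]' --grip -0.3

```text
t: 33.5
eef_pos: [600.6, 264.4, 175.1]
tcp_rot: [-0.0, 0.956, 0.294, 0.0]
wrist_force: [0.6, 0.1, 0.3]
grip_width: 59.2
finger_force: 0.0
```

Call:
carry_out --rows '[[[0,0,-0.5],[0,0,0]],[[0,0,-1],[0,0,0]],[[0,0,-1],[0,0,0]],[[0,0,-1],[0,0,0]],[[0,0,-1.5],[0,0,0]],[[0,0,-2],[0,0,0]],[[0,0,-3],[0,0,0]],[[0,0,-3],[0,0,0]],[[0,0,-3],[0,0,0]],[[0,0,-3],[0,0,0]],[[0,0,-1],[0,0,0]],[[0,0,0],[0,0,0]]]'

```text
t: 34.7
eef_pos: [601.0, 264.6, 377.1]
tcp_rot: [-0.0, 0.956, 0.294, 0.001]
wrist_force: [0.2, 0.0, -0.7]
grip_width: 59.5
finger_force: 0.0
```

```bash
python3 -c "
from h import *
go(None)
S=imaging.camera('scene');c=S['color'];h=cv2.cvtColor(c,cv2.COLOR_BGR2HSV)
m=((h[...,0]>=8)&(h[...,0]<=17)&(h[...,1]>120)&(h[...,2]>110)).astype(np.uint8);m[:150]=0;m[260:]=0;m[:,:420]=0;m[:,520:]=0
n,l,st,ce=cv2.connectedComponentsWithStats(m);print([(st[i].tolist(),ce[i].round(1)) for i in range(1,n) if st[i,4]>25])
rd=((h[...,1]>200)&((h[...,0]<5)|(h[...,0]>175))).astype(np.uint8);rd[380:]=0;rd[:,:420]=0
n,l,st,ce=cv2.connectedComponentsWithStats(rd);print('red',[(st[i].tolist()) for i in range(1,n) if st[i,4]>15])
X=np.array([600.5,264.3,196.]);u=np.array([.829,.559,0]);v=np.array([.559,-.829,0])
for n_,d in(('origin',0*u),('top far +y',u*15-v*17+[0,0,16]),('top far -y',u*15+v*17+[0,0,16]),('wick',[0,0,-128]),('wickL',-v*50+[0,0,-128]),('wickR',v*50+[0,0,-128])): print(n_,proj(S,X+d).round(1))
"
```

```text
t 34.7 tcp [601.  264.6 377.1] psi 34.14 tilt z [ 0.0027  0.0011 -1.    ] F [ 0.23  0.04 -0.66] M [ 0.033 -0.057  0.002] w 59.5 ff 0.0
[([504, 150, 16, 55, 500], array([514.4, 171.5])), ([434, 164, 31, 43, 453], array([451.3, 182.1])), ([420, 176, 93, 82, 2916], array([449.8, 219.3]))]
red [[427, 255, 19, 37, 380], [450, 254, 21, 37, 406], [472, 270, 7, 18, 61]]
origin [470.9 228.9]
top far +y [488.5 225.5]
top far -y [466.2 226.9]
wick [455.2 291.2]
wickL [484.3 289.1]
wickR [425.8 293.3]
```

```bash
python3 -c "
from h import *
X=np.array([600.3,264.2,196.]);u=np.array([.829,.559,0]);v=np.array([.559,-.829,0])
for k in range(2):
  S=imaging.camera('scene');h=cv2.cvtColor(S['color'],cv2.COLOR_BGR2HSV)
  rd=((h[...,1]>200)&((h[...,0]<5)|(h[...,0]>175))).astype(np.uint8);rd[380:]=0;rd[:,:420]=0
  n,l,st,ce=cv2.connectedComponentsWithStats(rd)
  for i in range(1,n):
    if st[i,4]>100:
      ys,xs=np.where(l==i);print([(y,xs[ys==y].min(),xs[ys==y].max()) for y in (ys.max()-6,ys.max()-2,ys.max())])
for f in(-10,0,10): print(f,[proj(S,X+u*f+v*w+[0,0,-118]).round(1) for w in(0,50)])
T=imaging.camera('top')
h=cv2.cvtColor(T['color'],cv2.COLOR_BGR2HSV)
m=((h[...,0]>=8)&(h[...,0]<=17)&(h[...,1]>120)&(h[...,2]>180)).astype(np.uint8);m[:150]=0;m[270:]=0;m[:,200:]=0
n,l,st,ce=cv2.connectedComponentsWithStats(m);print([(st[i].tolist(),ce[i].round(1)) for i in range(1,n) if st[i,4]>25]);print(proj(T,X+[0,0,16]))
"
```

```text
[(np.int64(285), np.int64(428), np.int64(438)), (np.int64(289), np.int64(428), np.int64(438)), (np.int64(291), np.int64(431), np.int64(436))]
[(np.int64(284), np.int64(450), np.int64(461)), (np.int64(288), np.int64(451), np.int64(460)), (np.int64(290), np.int64(454), np.int64(458))]
[(np.int64(285), np.int64(428), np.int64(438)), (np.int64(289), np.int64(428), np.int64(438)), (np.int64(291), np.int64(431), np.int64(436))]
[(np.int64(284), np.int64(450), np.int64(461)), (np.int64(288), np.int64(451), np.int64(460)), (np.int64(290), np.int64(454), np.int64(458))]
-10 [array([453.9, 282.5]), array([424.7, 284.6])]
0 [array([456.3, 286.6]), array([426.7, 288.8])]
10 [array([458.7, 290.8]), array([428.8, 293. ])]
[([75, 192, 23, 23, 291], array([ 86.1, 202.8]))]
[ 85.66690703 201.90163402]
```

```bash
python3 -c "
from cell import r
print(r.sign_off())"
```

```text
the job is handed in; nothing more can be done
None
```

The candle hanger is on the drip bar's second leg, seated against the stop collar and hanging upright and still, and the job was handed in at about 35 s; the hand-in returned no verdict. I never felt more than about 8 N from the bar on the way, the arm did not touch the bare hanger or the pot, and the final camera check agrees with the collar position only to about 2 mm.

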